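# Slide the primed blank under the hand-rest bridge of the painting jig

### The job

Get the blue-primed wooden blank ready for painting: with the fingertips, push it flat along the worktop between the painting jig's rails and under its low wooden hand-rest bridge until it is fully home, its leading edge against the back stop, and then let go of it. Only push it, without grasping, lifting or tipping it, do not press on the jig with the robot, and leave the other things where they lie.

Things in the scene. Friction and masses are not known exactly. Their poses are not given: they have to be found in the camera images.
- blank: the loose flat wooden blank, primed dark blue on top with a cream leaf motif and border line, 100 mm wide (its x), 130 mm long (its y), 10 mm thick, lying flat on the worktop; 0.15 to 0.31 kg. Origin: middle of its underside; its +y axis points to the edge that goes in first (at the start within about 0.35 rad of the jig's +y)
- blank_lead (a point): middle of the blank's leading (+y) 100 mm edge face, at half thickness (5 mm up)
- blank_rear (a point): middle of the blank's rear (-y) 100 mm edge face, at half thickness (5 mm up): the edge to push on
- jig: the painting jig, fixed to the worktop. Origin: on the worktop under the middle of the bridge; the blank goes in towards the jig's +y (to the robot's left, yaw -0.25 to 0.05 rad). Two aluminium side rails, 14 mm high and 14 mm thick, inner faces at x = +-55 mm (channel 110 mm wide), run from y = -39 mm to the back stop
- jig_mouth (a point): middle of the jig's open end, on the worktop, at the jig's y = -68 mm: from the rails' ends splayed aluminium lead-ins, 14 mm high, reach out to here; they stand about 140 mm apart (inside) at the mouth
- jig_bridge (a point): middle of the underside of the dark wooden bridge bar, 14 mm above the worktop (4 mm above the blank). The bar lies across the rails, 36 mm wide (the jig's y = -18 to +18 mm), 12 mm thick, its top 26 mm up
- jig_stop (a point): middle of the front face of the dark wooden back stop (22 mm high), 5 mm up, at the jig's y = +45 mm. With the blank home against it, its rear edge stands at y = -85 mm, 67 mm in front of the bridge
- desk_lamp: the green desk lamp, fixed; its shade hangs over the table right of the work, over world x = 0.54 to 0.72, y = -0.23 to -0.05, from 0.33 m above the worktop upward: keep the arm clear of it. Origin: under the lamp
- burner_pen: the burning pen, cork-coloured grip with a brass tip, 124 mm long, 19 mm thick, lying beyond the jig; origin under its middle (bystander, loose)
- eraser: a pink eraser, 20x44x12 mm, lying beyond the jig; origin under its middle (bystander, loose)
- pencil_yellow: a yellow pencil, 130 mm long, 7 mm thick, lying on the robot's side of the jig; origin under its middle (bystander, loose)
- masking_tape: a roll of masking tape lying flat, about 98 mm across, 25 mm high, beyond the blank; origin under its middle (bystander, loose)
- marker: a blue and white marker pen, 135 mm long, 17 mm thick, lying at the right; origin under its middle (bystander, loose)
- mini_gourd: a small round dried gourd, 61 mm across, 48 mm high, at the right; origin under its middle (bystander, loose)
There are look-alikes about, which are no part of the job. There is more than one size of the blank; the one meant has the size given above.

How it is judged (in metres and radians):
On the way:
1. the blank's leading edge is in under the bridge, the blank lying flat (y of blank_lead in the frame of jig above -0.015 m and x of blank_lead in the frame of jig between -0.02 and 0.02 m and height (world z) of blank below 0.004 m and angle between blank's own z axis and vertical below 0.05 rad), for 0.05 s.
At the end, for the whole second after the job is handed in: The blank lies flat and still on the worktop between the rails, under the bridge, with the middle of its leading edge within 4 mm of the back stop, within 9 mm of the channel's centre line and square to it within 0.07 rad (y of blank_lead in the frame of jig between 0.041 and 0.048 m and x of blank_lead in the frame of jig between -0.009 and 0.009 m and angle between the y axis of blank and the y axis of jig, either way round below 0.07 rad and height (world z) of blank below 0.003 m and angle between blank's own z axis and vertical below 0.03 rad and linear speed of blank below 0.01 m/s); the robot touches nothing.
It fails at once if the blank is lifted off the worktop (origin more than 6 mm up) (height (world z) of blank above 0.006 m).
It fails at once if the blank is tipped by more than 0.08 rad (angle between blank's own z axis and vertical above 0.08 rad).
It fails at once if the robot presses on the jig with more than 8 N (contact force between any of the fingers, the arm and jig above 8 N).
It fails at once if another thing on the worktop is moved by more than 20 mm (distance of any of burner_pen, eraser, pencil_yellow, masking_tape, marker, mini_gourd from where it was at the start of the episode above 0.02 m).
It also fails if it takes over 45 s, if anything falls off the work surface, if the arm or the gripper's body presses on something with over 40 N, if the wrist force passes 120 N, or if a joint passes its speed limit or range.

### The arm

A 6-joint arm with a two-finger parallel gripper is mounted at the origin on a cart in front of the work surface, level with it; the furniture and walls round the work are solid. World frame = base frame: x ahead of the robot, y to its left, z up, the work surface at z = 0. Lengths are in mm, angles in rad, forces in N, time in s.
With the tool pointing down it reaches from about 400 to 825 mm from the base axis. Payload 7 kg.
Tool frame: the origin (TCP) lies at the very end of the fingers, on their centre line; the grasp point (between the pads) lies 19 mm behind it; z points along the fingers, y is the line along which they close (so a half turn about z gives the same grasp; the last joint's range is limited). The gripper opens to 85 mm and grips with 20 to 120 N. Pads are 22 mm wide; open, the fingers measure 114 mm over their backs; the gripper's body (76 mm by 85 mm) begins 54 mm behind the grasp point. The pads swing forward as they close: fully open they stand 13 mm farther back than shut.
Start: joints at [1.517, 0.359, 0.012, 0, -1.224, -0.288], TCP at [226.257, 635.927, 231.302] pointing down, gripper open.
Joint ranges: [-3.07, 3.07], [-1.43, 2.12], [-1.02, 1.25], [-3.03, 1.67], [-3.05, -0], [-3.03, 3.03]. Speed limits (rad/s): [2.39, 2.39, 3.01, 3.14, 3.14, 3.14].

### API

Orientations are given as a unit quaternion [w, x, y, z].
In Python, from workcell import ctrl gives the robot as it stands.
- The arm moves only by the tool step_arm, never from a script. Its argument "deltas" is a list that holds one entry, the list of rows, each a list of 6 numbers: the shift along the tool's x, y, z in mm, then the turn, a rotation vector about the tool's x, y, z in rad. A call has 1 to 20 rows; each row shifts and turns the commanded pose from where the row before left it, along the tool's axes as they then stand; what a row does not reach is not made up. A row lasts 1/8 s, in which the tool goes at most 62.5 mm and 10.7 degrees, less where a joint would pass 70% of its speed; a pose out of reach is approached as far as the arm can. A call is refused whole if a number of a shift passes 62.5 or a number of a turn 0.188, either way. A call with a gripper value outside its range is refused whole. "hand" is the finger opening in mm, from 0 to 85.4, set as the call begins (left out, the last holds). The fingers move at their own pace and stop on an object; "grip_force" is the grip in N (left out, the last holds). Time passes only in rows, so rows that do not move let the fingers close. It gives the time, the measured TCP pose, the force, the opening and the grip force at its end, in the units of the state.
- ctrl.get_obs(): the state, without advancing time (a new reading comes with each control period).
- ctrl.capture(name): name is "scene" or "top"; returns the picture (420x560x3 uint8, blue, green, red); there is no depth.
- ctrl.camera_info(name): a dict with "fx", "fy", "cx", "cy" (pixels), "world_from_camera" (4x4, takes a point from camera to world coordinates). Camera axes: x right, y down, z forward; pixel columns grow to the right and rows downward; lengths in mm; the calibration is good to about 2 mm. A picture is of the moment at which its call begins. camera_info takes no time and is no camera call.
- ctrl.hand_in(): hands the job in; it is judged then, once.
The state is a dict: "t": time; "joint_positions": joint angles; "joint_velocities": joint speeds; "joint_torque": joint torques, N m; "position": TCP position; "tool_rot": TCP orientation; "ft_force": force on the tool from outside, world axes, zero at the start; "moment": the same for the moment, N m; "gripper_width": opening from 0.0 (shut) to 1.0 (fully open); "finger_force": force on a finger pad.
Only numpy, scipy, OpenCV 4.12 (cv2) and the standard library are available. Lean on these libraries where they do the work, as an engineer would, in place of code of your own. Each camera call takes 0.05 s, during which the arm holds its last target. There are 200 camera calls.

## Working session

There is one attempt and no reset: what is moved stays moved. The work goes in short steps, Python scripts to look and compute and a tool call to move; the robot and the scene stay as the last step left them, time stands still between calls to the robot, and variables do not carry over. Pictures are saved under pics/ and viewed, at most 10 in all, crops included, and the job is handed in when it is done.

Besides the shell and the picture viewer there is one more tool, called after ">>>" as a command line: name --argument value ..., lists and objects as JSON in quotes. step_arm: Moves the arm, as the interface text tells. Its arguments: {"type":"object","properties":{"deltas":{"type":"array","items":{"type":"array","items":{"type":"array","items":{"type":"number"}}}},"hand":{"type":"number"},"grip_force":{"type":"number"}},"required":["deltas"]}

```bash
mkdir -p pics
python3 - <<'E'
from workcell import ctrl
import cv2,numpy as np
o=ctrl.get_obs();print(o['t'],o['position'],o['tool_rot'],o['gripper_width'])
for n in('scene','top'):
    im=ctrl.capture(n);cv2.imwrite(f'pics/{n}0.png',im);c=ctrl.camera_info(n);print(n,c['fx'],c['fy'],c['cx'],c['cy'],np.round(c['world_from_camera'],3).tolist())
E
```

```text
0.0 [226.1303116  635.47386699 230.35502107] [ 8.39599340e-04  9.85418091e-01 -1.70148397e-01 -6.10202173e-05] 0.999289807606023
scene 479.32781917143757 479.32781917143757 285.4903647624925 211.21701640894182 [[0.794, -0.402, 0.456, -10.53], [-0.608, -0.532, 0.589, -786.105], [0.006, -0.745, -0.667, 944.547], [0.0, 0.0, 0.0, 1.0]]
top 390.94122304150324 390.94122304150324 273.6784613916234 210.68356220541057 [[-0.019, -0.998, 0.067, 511.478], [-1.0, 0.018, -0.021, 1.781], [0.019, -0.068, -0.998, 1117.644], [0.0, 0.0, 0.0, 1.0]]
```

View pics/scene0.png

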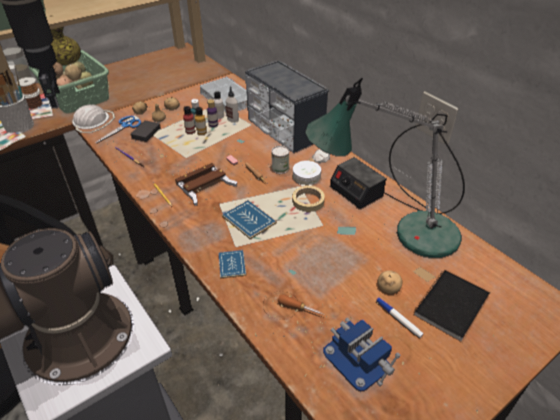

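View pics/top0.png

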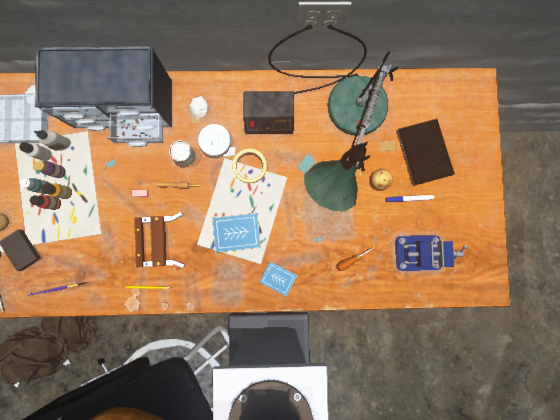

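The large blue blank is at top (236,232) / scene (249,218), about 129x103 mm. The small look-alike is at top (279,279) / scene (232,263), about 94x74 mm. The large one fits the given size. The jig is at top (155,242). Next I'll enlarge and measure.

```bash
cat > h.py <<'E'
import cv2,numpy as np
from workcell import ctrl
def ray(n,p):
    c=ctrl.camera_info(n);T=np.array(c['world_from_camera'])
    p=np.atleast_2d(p).astype(float)
    d=np.c_[(p[:,0]-c['cx'])/c['fx'],(p[:,1]-c['cy'])/c['fy'],np.ones(len(p))]@T[:3,:3].T
    return T[:3,3],d
def plane(n,p,z):
    o,d=ray(n,p);return (o+d*((z-o[2])/d[:,2])[:,None])[:,:2]
def tri(p,q):
    a,d=ray('scene',p);b,e=ray('top',q);out=[]
    for u,v in zip(d,e):
        s=np.linalg.lstsq(np.c_[u,-v],b-a,rcond=None)[0]
        P,Q=a+s[0]*u,b+s[1]*v;out.append([*(P+Q)/2,np.linalg.norm(P-Q)])
    return np.array(out)
def blanks(n,im):
    h=cv2.cvtColor(im,cv2.COLOR_BGR2HSV)
    m=cv2.inRange(h,(92,90,40),(115,255,255));m=cv2.morphologyEx(m,cv2.MORPH_CLOSE,np.ones((3,3)))
    cs=[c for c in cv2.findContours(m,0,2)[0] if cv2.contourArea(c)>250]
    out=[]
    for c in cs:
        w=plane(n,c[:,0],10.).astype(np.float32)
        r=cv2.minAreaRect(w);out.append((c[:,0].mean(0).round(),r,cv2.boxPoints(r)))
    return out
E
python3 - <<'E'
from h import *
np.set_printoptions(precision=1,suppress=True)
for n in('scene','top'):
    im=cv2.imread(f'pics/{n}0.png')
    for c,r,b in blanks(n,im):print(n,c,np.round(r[0],1),np.round(r[1],1),round(r[2],1),b.tolist())
t=cv2.imread('pics/top0.png')[195:305,120:310];s=cv2.imread('pics/scene0.png')[150:240,165:295]
cv2.imwrite('pics/c1.png',cv2.resize(t,None,fx=4,fy=4,interpolation=2))
cv2.imwrite('pics/c2.png',cv2.resize(s,None,fx=6,fy=6,interpolation=2))
E
```

```text
scene [360. 350.] [ 474.9 -426.5] [131. 143.] 0.1 [[409.2153015136719, -355.109619140625], [409.5472106933594, -498.152099609375], [540.54833984375, -497.84814453125], [540.2164306640625, -354.8056640625]]
scene [232. 264.] [393.3 -35.8] [77.3 61.5] 61.6 [[347.8302307128906, -55.14529800415039], [401.9778137207031, -84.3990478515625], [438.7377014160156, -16.357845306396484], [384.5901184082031, 12.895904541015625]]
scene [249. 217.] [527.  82.] [ 89.9 120.3] 5.4 [[476.60565185546875, 137.66146850585938], [487.93109130859375, 17.936546325683594], [577.4133911132812, 26.401168823242188], [566.0879516601562, 146.1260986328125]]
top [278. 279.] [395.6 -28.8] [82.6 62.3] 62.4 [[348.8907165527344, -51.02178192138672], [404.1078186035156, -79.86122131347656], [442.3483581542969, -6.644416809082031], [387.1312561035156, 22.195022583007812]]
top [231. 234.] [526.8  92.7] [ 93.9 136.6] 5.4 [[473.57666015625, 156.29730224609375], [486.4869384765625, 20.286102294921875], [579.9844970703125, 29.16094970703125], [567.07421875, 165.17214965820312]]
```

View pics/c1.png

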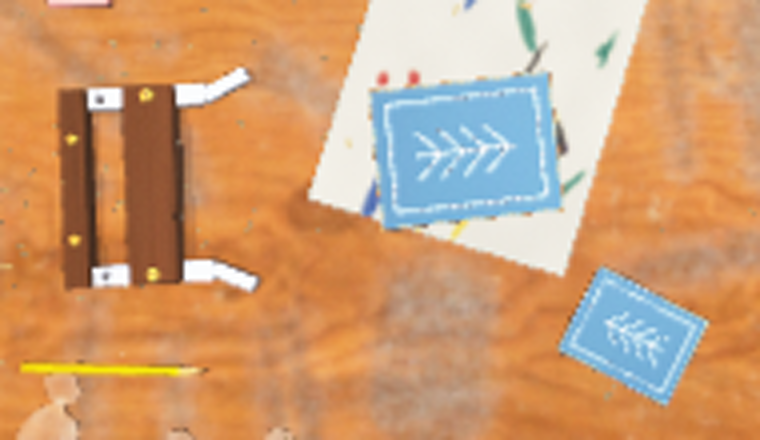

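View pics/c2.png

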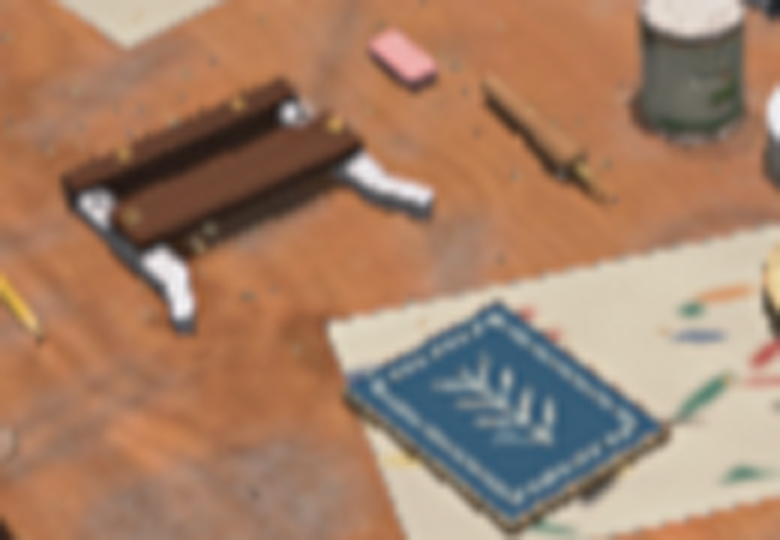

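The crops confirm the 130x100 blank, with top-crop corners (372,88), (549,72), (561,208), (386,229). The jig's bridge screws are at top crop (146,95), (153,275). The white lead-ins open to the right, and the pencil lies below. I'll triangulate these.

Run:
```python
from h import *
np.set_printoptions(precision=1,suppress=True)
T=np.array([(372,88),(386,229),(549,72),(561,208),(146,95),(153,275),(71,139),(75,240),(248,75),(256,284)],float)
S=np.array([(497,302),(349,385),(668,432),(512,520),(336,124),(133,215),(238,103),(124,153),(432,200),(185,322)],float)
T=(T+.5)/4-.5+[120,195];S=(S+.5)/6-.5+[165,150]
P=tri(S,T)
for n,p in zip('leadfar leadnear rearfar rearnear brfar brnear stfar stnear mouthfar mouthnear'.split(),P):print(n,p)
zs=np.array([10]*4+[26]*2+[22]*2+[14]*2)
for n,X in(('scene',S),('top',T)):
    W=np.array([plane(n,x,z)[0] for x,z in zip(X,zs)])
    L=(W[0]+W[1])/2;R=(W[2]+W[3])/2
    print(n,W.tolist().__str__()[:0],'blank',(L+R)/2,'yaw',np.arctan2(*(-(L-R)*[1,-1]))," len",np.linalg.norm(L-R))
    J=(W[4]+W[5])/2;xa=W[4]-W[5];xm=W[8]-W[9];st=(W[6]+W[7])/2
    print(' jig',J,'yaw br',np.arctan2(xa[1],xa[0]),'mouth',np.arctan2(xm[1],xm[0]),(W[8]+W[9])/2,'stop',st,'st yaw',np.arctan2(*(W[6]-W[7])[::-1]))
    print(W)
```

```text
leadfar [572.2 153.3   3.8   1.7]
leadnear [474.9 142.    8.8   4.3]
rearfar [582.8  26.4   2.9   1.8]
rearnear [486.7  18.9   7.1   3.4]
brfar [571.  306.1  24.1   3.1]
brnear [446.9 300.4  26.3   3.6]
stfar [541.7 359.1  19.6   3.4]
stnear [471.5 356.   20.4   3. ]
mouthfar [585.3 238.2   9.    4.5]
mouthnear [437.3 234.6   4.8   2.6]
scene  blank [527.3  80.5] yaw 0.08778324652453998  len 126.38775291140297
 jig [509.7 301.1] yaw br 0.027871799441220205 mouth 0.0514150623541813 [508.9 227.5] stop [506.7 353.9] st yaw 0.031248152205294127
[[567.6 147.5]
 [475.9 139.4]
 [579.1  19.7]
 [486.6  15.4]
 [571.  302.8]
 [448.4 299.4]
 [541.6 355. ]
 [471.8 352.8]
 [583.9 231.3]
 [433.9 223.6]]
top  blank [528.1  85.4] yaw 0.08555780718796888  len 124.68719001933215
 jig [507.5 304. ] yaw br 0.039365911541555394 mouth 0.034416255165353224 [510.  235.9] stop [505.2 357.8] st yaw 0.043307799798640516
[[572.5 152. ]
 [473.1 143. ]
 [581.6  26.7]
 [485.4  19.8]
 [569.7 306.4]
 [445.3 301.5]
 [540.2 359.4]
 [470.3 356.3]
 [583.1 238.4]
 [436.9 233.3]]
```

>>> step_arm --deltas '[[[0,0,0,0,0,0.163],[0,0,0,0,0,0.163],[0,0,0,0,0,0.163],[0,0,0,0,0,0.163],[0,0,0,0,0,0.163],[0,0,0,0,0,0.163],[0,0,0,0,0,0.163],[50,-19,9,0,0,0],[50,-19,9,0,0,0],[50,-19,9,0,0,0],[50,-19,9,0,0,0],[50,-19,9,0,0,0],[50,-19,9,0,0,0],[50,-19,9,0,0,0],[50,-19,9,0,0,0],[50,-19,9,0,0,0],[50,-19,9,0,0,0],[50,-19,9,0,0,0],[50,-19,9,0,0,0],[0,0,0,0,0,0]]]' --hand 60

```text
t: 2.6
position: [506.2, 55.0, 122.1]
tool_rot: [0.001, 0.736, -0.677, -0.0]
ft_force: [-0.1, 0.2, -0.6]
gripper_width: 0.702
finger_force: 0.0
```

>>> step_arm --deltas '[[[30,-12,0,0,0,0],[29,-12,0,0,0,0],[0,0,30,0,0,0],[0,0,30,0,0,0],[0,0,27,0,0,0],[0,0,5,0,0,0],[0,0,5,0,0,0],[0,0,0,0,0,0]]]'

```text
t: 3.6
position: [535.6, 2.0, 26.9]
tool_rot: [-0.0, 0.738, -0.675, 0.0]
ft_force: [-0.6, -0.8, 0.2]
gripper_width: 0.704
finger_force: 0.0
```

Run:
```python
from h import *
s=ctrl.capture('scene')[150:250,190:320];cv2.imwrite('pics/c3.png',cv2.resize(s,None,fx=6,fy=6,interpolation=2))
print(ctrl.get_obs()['position'],ctrl.get_obs()['ft_force'])
```

```text
[535.7015107    1.933411    27.11128528] [-0.51303578  0.37326051 -0.14018681]
```

View pics/c3.png

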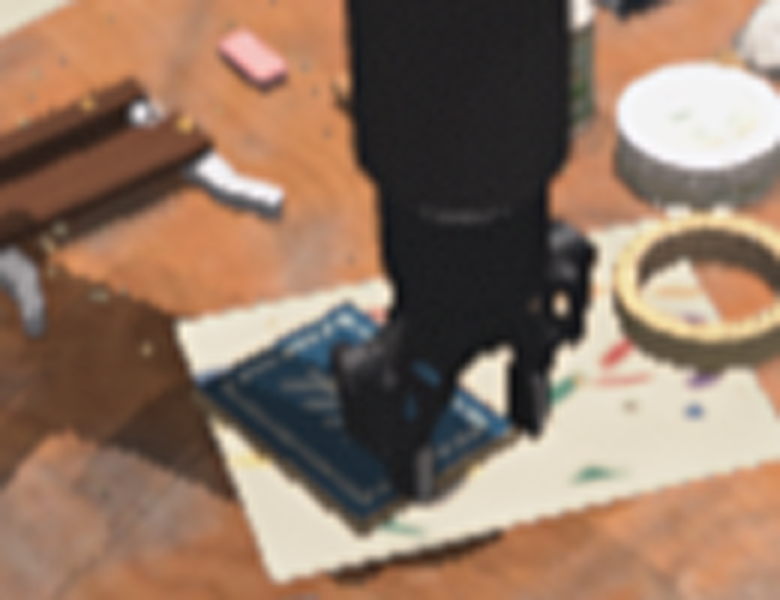

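The tips are just behind the rear edge: the near tip is at crop (420,497), the far tip at (540,430). I'll back off 5 mm and go down slowly to find the worktop.

>>> step_arm --deltas '[[[5,0,0,0,0,0],[0,0,8,0,0,0],[0,0,8,0,0,0],[0,0,3,0,0,0],[0,0,1,0,0,0],[0,0,1,0,0,0],[0,0,0,0,0,0]]]'

```text
t: 4.53
position: [535.7, -3.3, 5.4]
tool_rot: [-0.0, 0.738, -0.675, 0.0]
ft_force: [-0.3, 0.4, -0.0]
gripper_width: 0.7
finger_force: 0.0
```

>>> step_arm --deltas '[[[0,0,1,0,0,0],[0,0,1,0,0,0],[0,0,1,0,0,0],[0,0,0,0,0,0]]]'

```text
t: 5.03
position: [535.6, -3.4, 2.2]
tool_rot: [0.0, 0.738, -0.675, -0.0]
ft_force: [1.1, -0.0, -0.4]
gripper_width: 0.703
finger_force: 0.0
```

>>> step_arm --deltas '[[[0,0,1,0,0,0],[0,0,1,0,0,0],[0,0,0,0,0,0]]]'

```text
t: 5.4
position: [535.5, -3.4, 0.2]
tool_rot: [0.0, 0.738, -0.675, -0.0]
ft_force: [-1.0, -0.2, -0.2]
gripper_width: 0.706
finger_force: 0.0
```

>>> step_arm --deltas '[[[0,0,1,0,0,0],[0,0,1,0,0,0],[0,0,0,0,0,0]]]'

```text
t: 5.78
position: [535.6, -3.4, -1.8]
tool_rot: [0.0, 0.737, -0.675, -0.0]
ft_force: [-0.9, 0.1, 0.5]
gripper_width: 0.705
finger_force: 0.0
```

>>> step_arm --deltas '[[[0,0,1,0,0,0],[0,0,1,0,0,0],[0,0,0,0,0,0]]]'

```text
t: 6.15
position: [535.6, -3.4, -3.8]
tool_rot: [0.0, 0.738, -0.675, -0.0]
ft_force: [0.7, 0.3, -0.3]
gripper_width: 0.702
finger_force: 0.0
```

>>> step_arm --deltas '[[[0,0,1,0,0,0],[0,0,1,0,0,0],[0,0,0,0,0,0]]]'

```text
t: 6.52
position: [535.7, -3.4, -5.1]
tool_rot: [-0.0, 0.738, -0.675, 0.0]
ft_force: [-3.1, 1.3, 8.9]
gripper_width: 0.699
finger_force: 4.4
```

>>> step_arm --deltas '[[[0,0,-4,0,0,0],[-5,0,0,0,0,0],[-4,0,0,0,0,0],[-3,0,0,0,0,0],[-3,0,0,0,0,0],[-3,0,0,0,0,0],[-5,0,0,0,0,0],[-7,0,0,0,0,0],[-9,0,0,0,0,0],[-9,0,0,0,0,0],[-9,0,0,0,0,0],[-7,0,0,0,0,0],[-5,0,0,0,0,0],[-3,0,0,0,0,0],[0,0,0,0,0,0]]]'

```text
t: 8.4
position: [529.4, 68.6, -1.6]
tool_rot: [-0.0, 0.738, -0.675, 0.0]
ft_force: [-0.2, -0.3, -0.0]
gripper_width: 0.701
finger_force: 0.0
```

Run:
```python
from h import *
s=ctrl.capture('scene');t=ctrl.capture('top');cv2.imwrite('pics/s2.png',s);cv2.imwrite('pics/t2.png',t)
a=cv2.resize(s[140:240,165:298],None,fx=6,fy=6,interpolation=2);cv2.imwrite('pics/c4.png',a)
b=cv2.resize(t[195:295,120:252],None,fx=6,fy=6,interpolation=2);cv2.imwrite('pics/c5.png',b)
o=ctrl.get_obs();print(o['position'],o['ft_force'])
```

```text
[529.38196397  68.35255821  -1.67059927] [-0.34752323  0.04548023 -0.51911164]
```

View pics/c4.png

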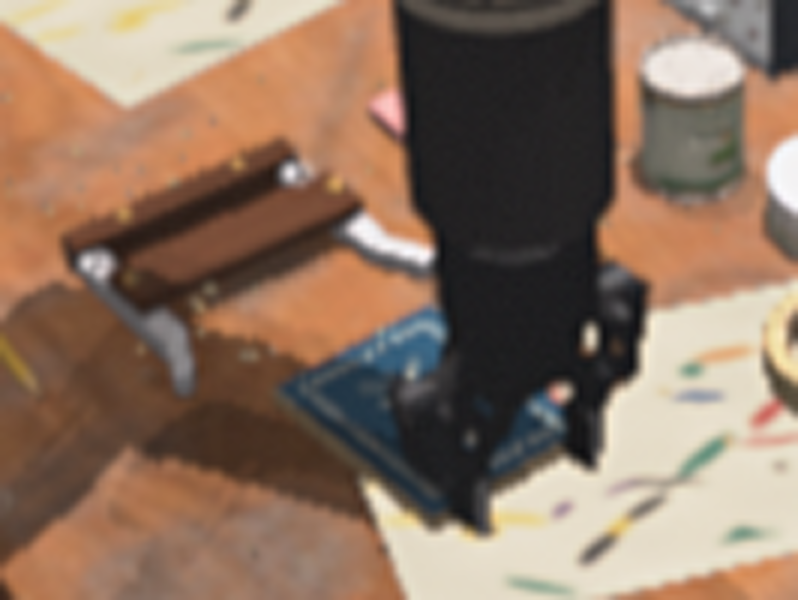

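View pics/c5.png

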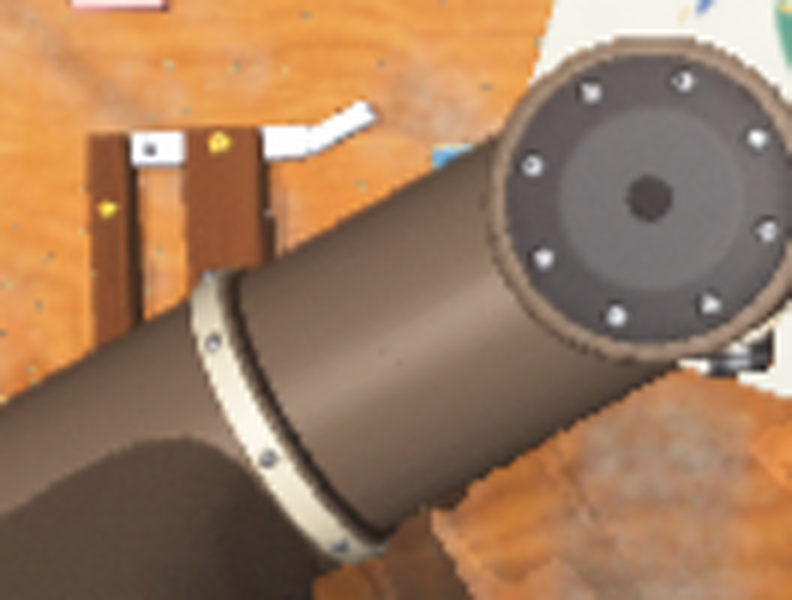

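The blank is square against both tips and heading for the mouth. Its near lead corner is at scene crop (282,385), its near rear corner at (432,522), and its far lead corner at top crop (433,148). I'll compute its pose in the jig.

Run:
```python
from h import *
np.set_printoptions(precision=1,suppress=True)
f=lambda q,o:(np.array(q)+.5)/6-.5+o
S=plane('scene',f([(282,385),(432,522)],[165,140]),10);T=plane('top',f([(433,148)],[120,195]),10)
def jig(p,o,y=.037):
    c,s=np.cos(y),np.sin(y);return (p-o)@np.array([[c,-s],[s,c]])
print('near side',S,jig(S,[509.7,301.1]),'rel yaw',np.arctan2(*(-(jig(S,0)[0]-jig(S,0)[1])*[1,-1])))
print('far lead',T,jig(T,[507.5,304.]))
tip=np.array([[529.4,79.6]]);print('rear mid from TCP',jig(tip,[508.6,302.5]))
```

```text
near side [[472.9 197.1]
 [478.4  70. ]] [[ -40.6 -102.6]
 [ -39.8 -229.8]] rel yaw 0.005884492568330329
far lead [[566.2 210.8]] [[ 55.2 -95.3]]
rear mid from TCP [[  12.5 -223.5]]
```

>>> step_arm --deltas '[[[-4,0.6,0,0,0,0.006],[-7,1.3,0,0,0,0.007],[-8,1.4,0,0,0,0.007],[-8,1.4,0,0,0,0.007],[-8,1.4,0,0,0,0.007],[-8,1.4,0,0,0,0.007],[-8,1.4,0,0,0,0.006],[-6,1.1,0,0,0,0.005],[-3,0.5,0,0,0,0],[0,0,0,0,0,0]]]'

```text
t: 9.75
position: [515.1, 127.9, -1.7]
tool_rot: [-0.0, 0.72, -0.694, -0.0]
ft_force: [0.6, 0.1, -0.1]
gripper_width: 0.706
finger_force: 0.0
```

Run:
```python
from h import *
s=ctrl.capture('scene');a=cv2.resize(s[140:240,165:298],None,fx=6,fy=6,interpolation=2);cv2.imwrite('pics/c6.png',a)
o=ctrl.get_obs();print(o['t'],o['position'],o['ft_force'])
```

```text
9.8 [515.16336362 127.73284944  -1.69190988] [-0.39276065  1.07056347  0.19407394]
```

View pics/c6.png

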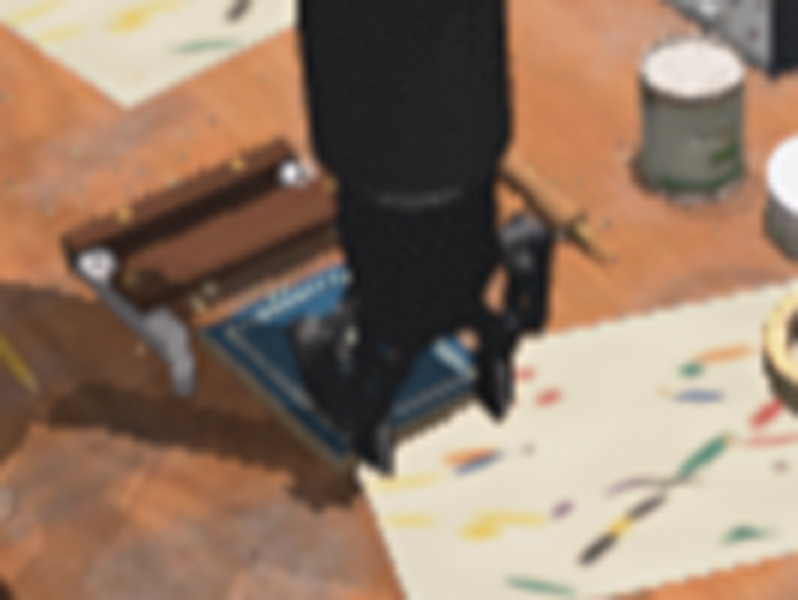

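The lead has entered the mouth clear of both lead-ins. The near lead corner is at (203,325), the near rear corner at (340,465).

Run:
```python
from h import *
f=lambda q,o:(np.array(q)+.5)/6-.5+o
S=plane('scene',f([(203,325),(340,465)],[165,140]),10)-[509.7,301.1];c,s=np.cos(.037),np.sin(.037)
J=S@np.array([[c,-s],[s,c]]);d=J[0]-J[1];print(J,np.arctan2(-d[0],d[1]))
```

```text
[[ -46.15372703  -38.22114461]
 [ -51.12372502 -169.48765568]] -0.037843811929135295
```

>>> step_arm --deltas '[[[-4,0,0,0,0,0],[-6,0,0,0,0,0],[-7,0,0,0,0,0],[-7,0,0,0,0,0],[-7,0,0,0,0,0],[-7,0,0,0,0,0],[-4,0,0,0,0,0]]]'

```text
t: 10.68
position: [513.6, 170.1, -1.7]
tool_rot: [-0.0, 0.72, -0.694, 0.0]
ft_force: [-0.1, -0.9, 1.1]
gripper_width: 0.698
finger_force: 0.5
```

>>> step_arm --deltas '[[[-5,0,0,0,0,0],[-6,0,0,0,0,0],[-6,0,0,0,0,0],[-4,0,0,0,0,0],[-3,0,0,0,0,0],[-2,0,0,0,0,0],[-2,0,0,0,0,0]]]'

```text
t: 11.55
position: [512.6, 197.6, -1.7]
tool_rot: [0.0, 0.72, -0.694, -0.0]
ft_force: [-0.1, -1.1, -0.5]
gripper_width: 0.706
finger_force: 0.5
```

>>> step_arm --deltas '[[[-2,0,0,0,0,0],[-2,0,0,0,0,0],[-1,0,0,0,0,0]]]'

```text
t: 11.92
position: [512.4, 202.7, -1.7]
tool_rot: [-0.0, 0.72, -0.694, 0.0]
ft_force: [-0.1, -0.2, -0.6]
gripper_width: 0.704
finger_force: 0.5
```

>>> step_arm --deltas '[[[-1,0,0,0,0,0],[-1,0,0,0,0,0]]]'

```text
t: 12.18
position: [512.3, 204.6, -1.7]
tool_rot: [0.0, 0.72, -0.694, 0.0]
ft_force: [0.9, -1.2, 1.0]
gripper_width: 0.703
finger_force: 0.5
```

>>> step_arm --deltas '[[[-1,0,0,0,0,0],[-1,0,0,0,0,0]]]'

```text
t: 12.42
position: [512.3, 206.6, -1.7]
tool_rot: [-0.0, 0.72, -0.694, -0.0]
ft_force: [0.3, -0.2, 0.5]
gripper_width: 0.701
finger_force: 0.5
```

>>> step_arm --deltas '[[[-1,0,0,0,0,0],[-1,0,0,0,0,0]]]'

```text
t: 12.68
position: [512.2, 208.6, -1.7]
tool_rot: [0.0, 0.72, -0.694, 0.0]
ft_force: [-0.1, -0.6, -0.3]
gripper_width: 0.7
finger_force: 0.5
```

>>> step_arm --deltas '[[[-1,0,0,0,0,0],[0,0,0,0,0,0]]]'

```text
t: 12.92
position: [512.1, 209.1, -1.7]
tool_rot: [0.0, 0.72, -0.694, 0.0]
ft_force: [1.3, -3.4, 0.7]
gripper_width: 0.702
finger_force: 2.1
```

>>> step_arm --deltas '[[[-1,0,0,0,0,0],[0,0,0,0,0,0]]]'

```text
t: 13.18
position: [512.1, 209.2, -1.7]
tool_rot: [0.001, 0.72, -0.694, 0.0]
ft_force: [3.4, -8.3, 0.8]
gripper_width: 0.701
finger_force: 4.4
```

Contact came at the predicted travel, with force rising and the TCP stalled. I'll back off, lift clear and check.

>>> step_arm --deltas '[[[2,0,0,0,0,0],[10,0,0,0,0,0],[20,0,0,0,0,0],[10,0,-30,0,0,0],[0,0,-50,0,0,0],[30,0,-50,0,0,0],[50,0,-20,0,0,0],[50,0,0,0,0,0],[50,0,0,0,0,0],[0,0,0,0,0,0]]]'

```text
t: 14.42
position: [519.1, -14.9, 148.2]
tool_rot: [0.0, 0.718, -0.696, -0.0]
ft_force: [0.2, 0.2, 0.1]
gripper_width: 0.703
finger_force: 0.0
```

Run:
```python
from h import *
s=ctrl.capture('scene');t=ctrl.capture('top')
a=cv2.resize(s[145:225,165:245],None,fx=5,fy=5,interpolation=2);b=cv2.resize(t[202:282,125:205],None,fx=5,fy=5,interpolation=2)
cv2.imwrite('pics/c7.png',np.hstack([a,b]));print(ctrl.get_obs()['t'],ctrl.get_obs()['position'])
```

```text
14.525 [519.71954789 -12.490939   148.26540297]
```

View pics/c7.png

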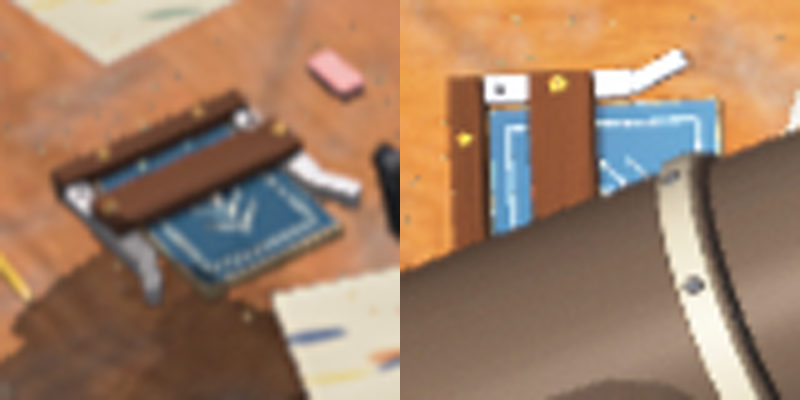

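The blank lies under the bridge against the stop, parallel to the rails. The rear corners are at (342,228) and (210,295) in the scene half. A quick numeric check follows, then hand in.

Run:
```python
from h import *
f=lambda q,o:(np.array(q)+.5)/5-.5+o
c,s=np.cos(.037),np.sin(.037);M=np.array([[c,-s],[s,c]])
print((plane('scene',f([(342,228),(210,288)],[165,145]),10)-[509.7,301.1])@M)
print((plane('top',f([(90,106),(320,99)],[125,202]),10)-[507.5,304])@M)
```

```text
[[ 45.03615217 -90.58415065]
 [-48.21408554 -87.26450864]]
[[ 52.87123192  42.80065367]
 [ 49.63307589 -86.18691819]]
```

```bash
python3 -c "
from workcell import ctrl
print(ctrl.hand_in())"
```

```text
the job is handed in; nothing more can be done
None
```

The blank is pushed in under the bridge against the back stop and let go, and the job is handed in: my last measurement had its leading edge about 2 mm from the stop, within measuring error, and roughly 0.03 rad off square, but the hand-in returned no verdict.

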